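Fasten the centrifuge lid and hold the short-spin plunger half-way

ROBOT

A 6-joint arm with a two-finger parallel gripper is mounted at the origin on the work surface. World frame = base frame: x ahead of the robot, y to its left, z up, the work surface at z = 0. Lengths are in mm, angles in rad, forces in N, time in s.
With the tool pointing down it reaches from about 275 to 825 mm from the base axis. Payload 4.9 kg.
Tool frame: the origin (TCP) lies at the very end of the fingers, on their centre line; the grasp point (between the pads) lies 19 mm behind it; z points along the fingers, y is the line along which they close (so a half turn about z gives the same grasp; the last joint's range is limited). The gripper opens to 85 mm and grips with 20 to 120 N. Pads are 22 mm wide; open, the fingers measure 114 mm over their backs; the gripper's body (76 mm by 85 mm) begins 54 mm behind the grasp point. The pads swing forward as they close: fully open they stand 13 mm farther back than shut.
Start: joints at [-1.375, 0.326, -0.193, 1.052, 0, 1.437], TCP at [178.132, -520.373, 231.281] pointing down, gripper open.
Joint ranges: [-2.65, 2.65], [-0.97, 1.79], [-1.3, 1.35], [-1.93, 2.1], [-1.47, 1.37], [-3.14, 3.14]. Speed limits (rad/s): [2.57, 2.57, 3.14, 3.14, 3.14, 3.14].

INTERFACE

Orientations are given as [roll, pitch, yaw] about the fixed x, y, z axes, in that order (R = Rz(yaw) Ry(pitch) Rx(roll)).
In Python, from bench import bot, solve_ik, imaging gives the robot as it stands. Calls block until the motion is done:
- bot.move_ptp(position, orientation): joint-space move of the TCP to a pose.
- bot.movel(position, rot=None, max_speed=150, threshold=None): straight line of the TCP; rot=None keeps the orientation; max_speed is the mean speed in mm/s. With threshold (N) it stops when the force on the tool has changed by that much, and returns True; else False.
- bot.move_j(angles): joint-space move.
- bot.grip(opening, effort=None): opening from 0.0 (shut) to 1.0 (fully open); effort is the grip in N (None keeps the last); returns when the fingers have stopped.
- bot.dwell(seconds).
- solve_ik(position, orientation): joint angles nearest the present ones, or None.
- bot.get_state(): the state.
- imaging.capture(name): name is "scene" or "top"; returns the picture (384x512x3 uint8, blue, green, red); there is no depth.
- imaging.camera_model(name): a dict with "K" (3x3 intrinsics, pixels), "position" and "rotation" of the camera in the world. Camera axes: x right, y up, looking along -z (the intrinsics and any distortion apply to the point x, -y, -z); pixel columns grow to the right and rows downward; lengths in mm; the calibration is good to about 2 mm. A picture is of the moment at which its call begins. camera_model takes no time and is no camera call.
A pose or a line that the arm cannot do raises bot.IKError and nothing moves.
- bot.sign_off(): hands the job in; it is judged then, once.
The state is a dict: "t": time; "qpos": joint angles; "joint_velocities": joint speeds; "effort": joint torques, N m; "tcp_pos": TCP position; "orientation": TCP orientation; "contact_force": force on the tool from outside, world axes, zero at the start; "wrist_torque": the same for the moment, N m; "opening": opening from 0.0 (shut) to 1.0 (fully open); "gripper_force": force on a finger pad.
Only numpy, scipy, OpenCV 4.12 (cv2) and the standard library are available. Lean on these libraries where they do the work, as an engineer would, in place of code of your own. Each camera call takes 0.05 s, during which the arm holds its last target. There are 200 camera calls.

TASK

Swing the steel hasp on the mini centrifuge fully down over the catch on its lid. Only then press the black spring-loaded plunger of the blue hold-to-run station half-way down with the fingertips, so that the orange band of its stem has just gone into the collar and the white band above it still shows, and finish while holding it steady there: do not let it up and do not leave it pushed to the bottom. Leave the tube rack, the flask and the amber jar undisturbed.

Things in the scene. Friction and masses are not known exactly. Their poses are not given: they have to be found in the camera images.
- centrifuge: White mini centrifuge, fixed, 210 (x) by 190 (y) mm, flat top 100 mm high, with a shut, immovable round clear lid (160 mm across, top 124 mm above the bench, centred 20 mm behind the middle) over a dark rotor. Origin: centre of its underside; x points from its front (robot side, where the hasp is hinged) to its rear, z up.
- hasp_hinge (a point): Point on the hasp's hinge axis, midway along the hinge pin: 75 mm in front of the centrifuge's origin (at its x = -75 mm, y = 0), 128 mm above the bench. The axis is horizontal, along the centrifuge's y. A small dark block stands under it.
- hasp (a joint): Angle of the hasp, a flat steel strap 100 mm long from its hinge axis, 30 wide, 4 thick, slotted, red patch near its free end. 0 = flat over the catch, pointing to the centrifuge's rear; pi/2 = upright; more leans towards the robot (stop at 2.3). Stiff hinge: it stays where left; about 1 N near its end moves it, so closed fingers can push it over from the front and press it down.
- hasp_pad (a point): Middle of the red patch, on the strap's upper face, 83 mm from the hinge axis and 17 mm from the free end; it moves with the hasp. With the hasp down it lies 130 mm above the bench. Press here; the catch is nearer the hinge.
- catch (a point): Top of the brass staple that is the catch, fixed on the lid, 50 mm behind the hinge axis (at the centrifuge's x = -25 mm), 140 mm above the bench, 18 mm long by 6 mm wide; it stands 10 mm out of the strap's slot when the hasp is down.
- station: Blue hold-to-run station, fixed to the bench, 100 by 100 mm, 56 mm high, with a dark collar (44 mm across, top 62 mm above the bench) in the middle of its top. Origin: centre of its underside, z up. It stands to the left or to the right of the centrifuge.
- plunger (a joint): How far the plunger is pressed, in m: 0 = up, 0.016 = at the bottom, half-way = 0.008. A spring pushes it back: about 3 N to start moving, 6.5 N half-way, 10 N at the bottom.
- plunger_top (a point): Centre of the top of the plunger's black cap (40 mm across, 10 thick), on the station's vertical axis, 88 mm above the bench when up, 80 mm half-way; moves straight down. Between cap and collar the stem (32 mm across) shows a white band 8 mm tall above an orange band 8 mm tall; half-way the orange has just gone into the collar.
- rack: Bystander: white tube rack 100 by 100 mm, 92 mm high with its orange-capped tubes, loose; on the side where the station is not. Origin: centre of its underside.
- flask: Bystander: small glass flask with a green stopper, 76 mm across, 141 mm high, loose. Origin: centre of its underside.
- bottle: Bystander: amber glass jar, 62 mm across, 130 mm high, loose. Origin: centre of its underside.

How it is judged:
By the outcome, as a careful person would: the job done as asked, in the order asked, and still so for the second after the job is handed in, while the arm keeps its last pose, push and grip.
It also fails if it takes over 42 s, if anything falls off the work surface, if the arm or the gripper's body presses on something with over 40 N, if the wrist force passes 120 N, or if a joint passes its speed limit or range.

## Working session

There is one attempt and no reset: what is moved stays moved. The work goes in short steps, each a Python script; the robot and the scene stay as the last script left them, time stands still between calls to the robot, and variables do not carry over. Pictures are saved under pics/ and viewed, at most 10 in all, crops included, and the job is handed in when it is done.

```bash
mkdir -p pics; ls
python3 - <<'E'
from bench import bot, imaging
import cv2
for n in("scene","top"):
    cv2.imwrite(f"pics/{n}0.png",imaging.capture(n)); m=imaging.camera_model(n); print(n,m)
s=bot.get_state(); print(s["t"],s["tcp_pos"],s["orientation"])
E
```

```text
pics
scene {'K': array([[420.36265162,   0.        , 256.01780209],
       [  0.        , 420.36265162, 199.27247744],
       [  0.        ,   0.        ,   1.        ]]), 'position': array([ 903.0768624 , -564.05111965,  741.8207834 ]), 'rotation': array([ 0.7920192 , -0.02072613,  0.55652249])}
top {'K': array([[375.96282329,   0.        , 251.36195147],
       [  0.        , 375.96282329, 190.53625873],
       [  0.        ,   0.        ,   1.        ]]), 'position': array([535.19220509,  12.91823174, 938.8492854 ]), 'rotation': array([ 0.05360802, -0.0362323 , -1.5889979 ])}
0.1 [ 178.03581817 -519.84712241  230.57685302] [-3.14005038e+00 -2.12431905e-04  3.29808160e-01]
```

View pics/scene0.png

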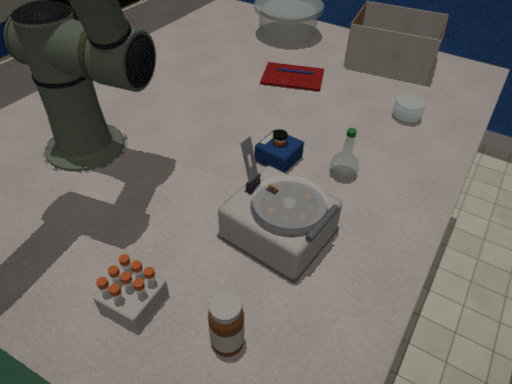

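View pics/top0.png

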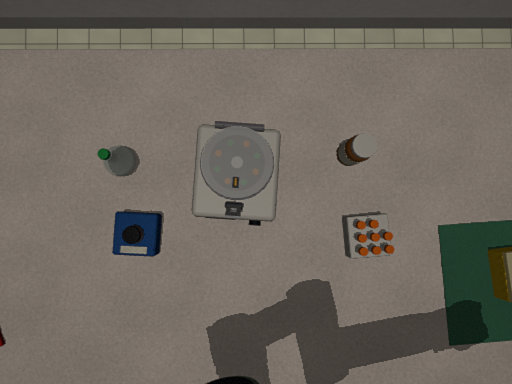

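The pictures show the centrifuge with the hasp near upright (top view, about (234,208)). The station is on the left (132,234), with the flask behind it. The rack and jar are on the right. I'll zoom in on the top view for precise pixels.

```bash
cat > h.py <<'E'
import numpy as np, cv2
from scipy.spatial.transform import Rotation as R
from bench import bot, solve_ik, imaging
def cam(n):
    m=imaging.camera_model(n); return m["K"],np.array(m["position"]),R.from_euler("xyz",m["rotation"]).as_matrix()
def at_z(n,uv,z):
    K,p,r=cam(n); d=np.linalg.solve(K,[uv[0],uv[1],1]); d=r@(d*[1,-1,-1]); return p+d*(z-p[2])/d[2]
def proj(n,P):
    K,p,r=cam(n); c=(r.T@(np.array(P,float)-p))*[1,-1,-1]; q=K@c; return q[:2]/q[2]
E
python3 - <<'E'
from h import *
a=cv2.imread("pics/top0.png")[115:262,105:300]
cv2.imwrite("pics/topc.png",cv2.resize(a,None,fx=4,fy=4,interpolation=cv2.INTER_CUBIC))
b=cv2.imread("pics/scene0.png")[120:270,210:370]
cv2.imwrite("pics/scenec.png",cv2.resize(b,None,fx=4,fy=4,interpolation=cv2.INTER_CUBIC))
for n,uv,z in[("top",(235.5,182.5),140),("top",(132,234),88),("top",(121,161),20),("top",(370,237),60),("scene",(273,189),140),("scene",(280,134),88)]:print(n,uv,at_z(n,uv,z))
E
```

```text
top (235.5, 182.5) [595.22774433  16.65281168 140.        ]
top (132, 234) [487.66015187 249.13687005  88.        ]
top (121, 161) [660.89427238 294.19896906  20.        ]
top (370, 237) [ 467.74334771 -297.20177068   60.        ]
scene (273, 189) [605.08183507   5.86983294 140.        ]
scene (280, 134) [488.19546289 248.08844808  88.        ]
```

View pics/topc.png

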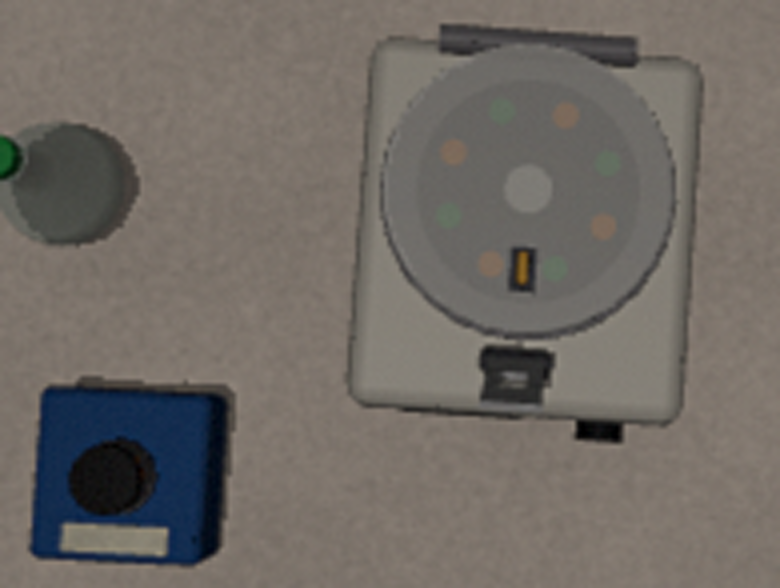

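View pics/scenec.png

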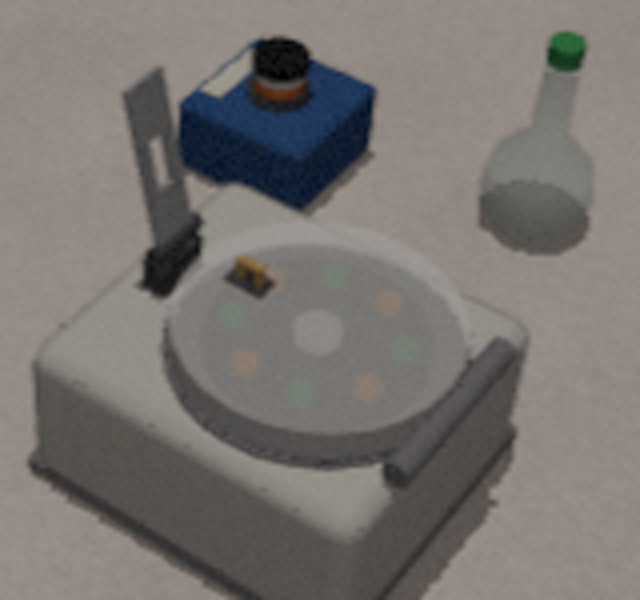

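```bash
cat >> h.py <<'E'
def tc(x,y): return (105+(x+.5)/4-.5,115+(y+.5)/4-.5)
def sc(x,y): return (210+(x+.5)/4-.5,120+(y+.5)/4-.5)
E
python3 - <<'E'
from h import *
T=lambda x,y,z:at_z("top",tc(x,y),z); S=lambda x,y,z:at_z("scene",sc(x,y),z)
np.set_printoptions(precision=1,suppress=True)
ct=T(522,266,140); cs=S(251,264,140); print("catch",ct,cs)
print("lid",T(528,190,124),"plunger",T(106,478,88),S(281,52,88), "green", T(5,157,141), "flask base",T(75,185,35))
for a,b in[((375,60),(351,390)),((701,80),(684,405))]:
    d=T(*a,100)-T(*b,100); print("edge yaw",np.arctan2(d[1],d[0]))
d=T(540,50,105)-T(540,50,105)
from scipy.optimize import least_squares
# hasp angle from scene tip corners; catch at x=+50 from hinge
for yaw in(-.05,-.08):
  ex=np.array([np.cos(yaw),np.sin(yaw),0]); ey=np.array([-ex[1],ex[0],0])
  h=(ct+cs)/2-50*ex; h[2]=128
  def tips(q): return [h+100*(np.cos(q)*ex+np.array([0,0,np.sin(q)]))+s*15*ey for s in(-1,1)]
  obs=np.array([sc(126,94),sc(162,68)])
  f=lambda q:min((np.array([proj("scene",p) for p in tips(q[0])])-obs).ravel()@(np.array([proj("scene",p) for p in tips(q[0])])-obs).ravel() for _ in[0])
  for q in(1.4,1.5,1.6,1.7,1.8,1.9,2.0): print(yaw,q,f([q]),[tuple(proj("scene",p).round(1)) for p in tips(q)],proj("top",tips(q)[0]).round(1))
  print(obs, "hinge",h)
E
```

```text
catch [598.2  17.4 140. ] [598.7  14.1 140. ]
lid [640.9  13.6 124. ] plunger [487.4 251.1  88. ] [484.9 253.3  88. ] green [659.9 288.7 141. ] flask base [659.1 284.   35. ]
edge yaw -0.08223247150385936
edge yaw -0.074191498250613
-0.05 1.4 561.4181349668662 [(np.float64(256.7), np.float64(150.5)), (np.float64(265.1), np.float64(143.1))] [243. 195.]
-0.05 1.5 293.7160820223468 [(np.float64(252.6), np.float64(148.2)), (np.float64(261.1), np.float64(140.8))] [242.8 200.2]
-0.05 1.6 116.82979529269953 [(np.float64(248.5), np.float64(146.2)), (np.float64(257.0), np.float64(139.0))] [242.7 205.5]
-0.05 1.7 22.745654213836154 [(np.float64(244.4), np.float64(144.8)), (np.float64(253.0), np.float64(137.6))] [242.5 210.8]
-0.05 1.8 1.846957499892943 [(np.float64(240.5), np.float64(143.7)), (np.float64(249.1), np.float64(136.6))] [242.3 216. ]
-0.05 1.9 43.60632656234546 [(np.float64(236.7), np.float64(143.1)), (np.float64(245.3), np.float64(136.0))] [242.1 221. ]
-0.05 2.0 137.2559585133629 [(np.float64(233.0), np.float64(142.9)), (np.float64(241.7), np.float64(135.9))] [241.9 225.9]
[[241.
[... 271 characters left out ...]
t64(140.6))] [242.1 200.4]
-0.08 1.6 126.27323175643576 [(np.float64(248.8), np.float64(145.8)), (np.float64(257.7), np.float64(138.7))] [241.8 205.7]
-0.08 1.7 28.05705289386189 [(np.float64(244.8), np.float64(144.2)), (np.float64(253.7), np.float64(137.2))] [241.5 211. ]
-0.08 1.8 0.320865992389964 [(np.float64(240.9), np.float64(143.1)), (np.float64(249.9), np.float64(136.1))] [241.1 216.2]
-0.08 1.9 32.45903085315857 [(np.float64(237.2), np.float64(142.4)), (np.float64(246.2), np.float64(135.5))] [240.8 221.2]
-0.08 2.0 113.77020070328014 [(np.float64(233.7), np.float64(142.2)), (np.float64(242.6), np.float64(135.3))] [240.5 226. ]
[[241.1 143.1]
 [250.1 136.6]] hinge [548.6  19.8 128. ]
```

```bash
cat >> h.py <<'E'
yaw=-.08; ex=np.array([np.cos(yaw),np.sin(yaw),0]); H=np.array([548.6,19.8,128.]); Z=np.array([0,0,1.])
def L(x,z): return H+x*ex+z*Z
DN=[np.pi,0,yaw]
E
python3 - <<'E'
from h import *
np.set_printoptions(precision=1,suppress=True)
def st(k):
    s=bot.get_state(); print(k,round(s["t"],2),np.array(s["tcp_pos"]),np.array(s["contact_force"]),round(s["opening"],2))
bot.grip(0.0)
bot.move_ptp(L(-85,120),DN); st("above")
bot.movel(L(-75,75)); st("low")
bot.movel(L(-14,75),max_speed=80); st("upright")
for q in np.linspace(1.4,0.25,7):
    r=75+17*(1.57-q)/1.57
    bot.movel(L(r*np.cos(q)-2*np.sin(q)-11, r*np.sin(q)+2*np.cos(q)),max_speed=80); st(round(q,2))
print(bot.movel(L(83,4),max_speed=50,threshold=15)); st("near")
print(bot.movel(L(83,-6),max_speed=15,threshold=10)); st("press")
cv2.imwrite("pics/a.png",imaging.capture("scene"));
E
```

```text
above 3.08 [464.1  26.  248. ] [0.4 0.5 0.1] -0.0
low 3.53 [473.6  25.4 202.9] [-0.2 -0.   0.9] 0.0
upright 4.45 [534.3  21.  202.9] [-0.1  0.3  0.4] -0.01
1.4 4.78 [548.7  19.8 204.1] [-0.4 -0.3  0.2] 0.0
1.21 5.12 [563.6  18.6 202.3] [ 0.4 -0.  -0. ] 0.0
1.02 5.46 [578.4  17.4 197.7] [0.1 0.8 0.4] 0.0
0.82 5.81 [592.5  16.3 189.9] [ 0.1 -0.3  0.5] 0.0
0.63 6.16 [604.9  15.2 179.3] [-0.1  0.4 -0.8] 0.0
0.44 6.52 [615.2  14.4 166.3] [-0.5 -0.3 -0.4] 0.0
0.25 6.88 [623.1  13.8 151.2] [ 1.  -0.4 -0. ] -0.0
False
near 7.47 [631.2  13.2 131.7] [1.1 0.8 0.4] -0.0
True
press 7.84 [631.7  13.2 129.9] [-2.3  0.1  4.5] 0.0
```

Run:
```python
from h import *
s=lambda:[np.round(bot.get_state()[k],1) for k in("t","tcp_pos","contact_force")]
print(bot.movel(L(83,-5),max_speed=15,threshold=20),s())
bot.dwell(.3); print(s())
bot.movel(L(83,40)); bot.move_ptp([486,252,130],DN); print(s())
a=imaging.capture("scene")[100:250,200:360]
cv2.imwrite("pics/b.png",cv2.resize(a,None,fx=4,fy=4,interpolation=cv2.INTER_CUBIC))
print(proj("scene",L(83,2)),proj("scene",L(100,2)))
```

```text
True [np.float64(8.2), array([631.7,  13.1, 129.9]), array([-1.8,  0. ,  7.2])]
[np.float64(8.5), array([631.7,  13.1, 129.9]), array([-2.1,  0.4,  7.4])]
[np.float64(13.7), array([486.1, 252. , 130. ]), array([-0.5, -0.1,  0.9])]
[285.32565313 195.16794255] [292.12799165 198.64281231]
```

View pics/b.png

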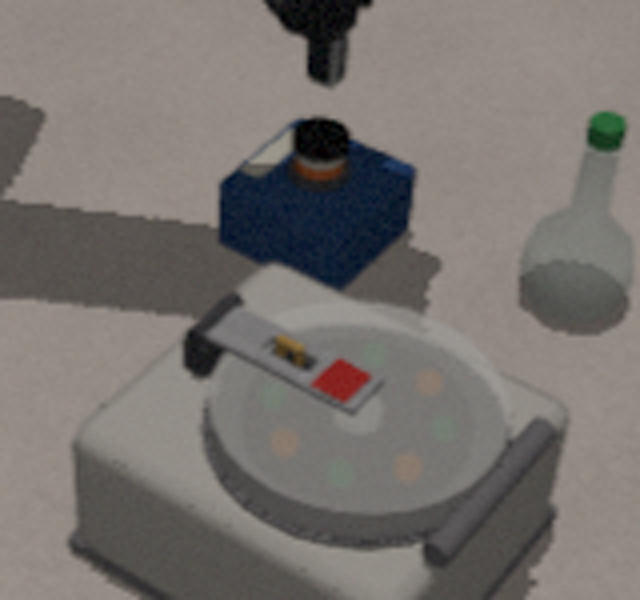

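The hasp is flat: the catch stands through the slot, and the red patch at px (285.4,195.2) matches the prediction. The fingers are above the plunger cap, so I'll press it next.

Run:
```python
from h import *
s=lambda k:print(k,[np.round(bot.get_state()[k],1) for k in("t","tcp_pos","contact_force")])
bot.movel([486,252,94],max_speed=60); s("pre")
print(bot.movel([486,252,80],max_speed=10,threshold=2.5)); s("touch")
for z in(84,80): bot.movel([486,252,z],max_speed=10); bot.dwell(.3); s(z)
a=imaging.capture("scene")[110:170,250:330]
cv2.imwrite("pics/c.png",cv2.resize(a,None,fx=8,fy=8,interpolation=cv2.INTER_CUBIC))
for z in (56,62,70,80): print(z,(proj("scene",[486,252,z])-[250,110])*8)
```

```text
pre [np.float64(14.5), array([486.1, 252. ,  94. ]), array([ 0. , -0.1,  0.3])]
True
touch [np.float64(15.3), array([486., 252.,  87.]), array([1. , 0.6, 3. ])]
84 [np.float64(16.0), array([486., 252.,  84.]), array([-1.2, -0.4,  4.7])]
80 [np.float64(16.9), array([486. , 252. ,  80.1]), array([-0.4, -0.9,  5.9])]
56 [234.28397634 262.10046374]
62 [235.34950368 247.68931565]
70 [236.78264566 228.30621737]
80 [238.59436607 203.80288451]
```

View pics/c.png

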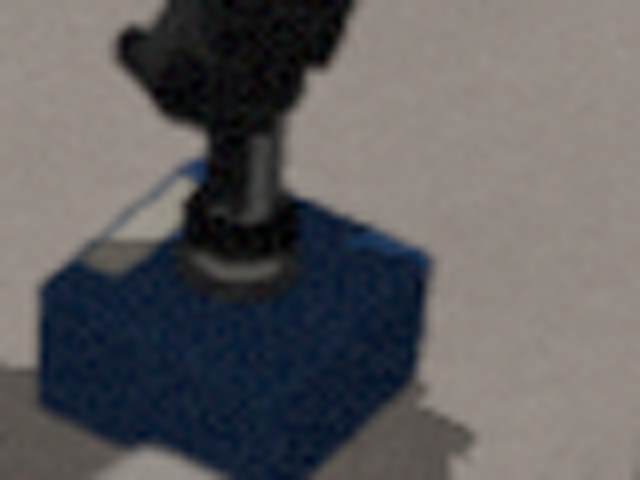

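The picture shows the white band at (240,268), no orange, and the cap not bottomed. TCP z is 80.1 and the force is about 6 N, which matches half-way. I'll hold here and hand in.

Run:
```python
from h import *
f=[]
for _ in range(8): bot.dwell(.06); s=bot.get_state(); f.append(s["contact_force"][2])
print(np.mean(f),s["tcp_pos"],s["t"]); bot.sign_off()
```

```text
6.113411895916526 [486.02303954 252.0079285   80.09404121] 17.375
the job is handed in; nothing more can be done
```

The hasp is fully down over the catch, and the job was handed in at 17.4 s with the plunger held half-way (fingertips at 80.1 mm, about 6 N, white band showing); the arm never went near the rack, flask or jar.

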